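Pin the forming roller on the bar bender with an R-clip

TASK

Fit the forming roller with the rounded groove onto the bar bender's centre pin, right down on its seat, then secure it with the R-clip: straight leg through the cross hole in the pin, clip pushed sideways until its bowed leg snaps over the pin and the pin sits in the bow. Work by feel and do not force it: a firm push of some 10 N is enough, and if the leg meets solid metal, back off and find the hole. Leave the plain roller and the tools on the bench where they are.

Things in the scene. Friction and masses are not known exactly. Their poses are not given: they have to be found in the camera images.
- bender: blue bar bender bolted to the bench (foot 150 x 130 x 14 mm), fixed. Origin on the bench on the upright centre pin's axis, z up; the pin's cross hole runs along x. Its -x side is free: the clip goes in from there, moving along +x. Beyond the pin, 35 mm or more towards +x: a stop block (top 68 mm up, at -y) and a follower roller (top 72 mm up, at +y) on a stiff swing arm with a long handle
- roller_seat (a point): point on the pin's axis at the top of the bender's steel seat (52 mm across, 40 mm above the bench), where the roller's underside rests; axes as the bender's. Under the seat the arm's hub reaches 42 mm from the axis, up to 32 mm above the bench. The seated roller's top is 68 mm above the bench, 7 to 23 mm below the hole's centre
- pin_axis (a point): fixed point on the pin's axis, 73 mm above the bench. Pin: bright steel, 20 mm across, top coned over 5 mm to a 13 mm flat. Its cross hole, 6 x 6 mm, lies 14 mm below its top. To suit rollers of other heights the pin slides in a friction ring (30 N to shift it): the hole's centre is 2 to 18 mm above this point and is NOT measured: touch the pin's top, look, or feel with the clip
- groove_roller_mid (a point): loose bright steel forming roller with a half-round groove round its rim, 56 mm across, 28 mm tall, about 0.4 kg, upright through bore 22.4 mm, standing flat on the bench; the point is its centre, 14 mm above its underside
- clip_coil (a point): centre of the coil of the dark spring-steel R-clip, half-way up (4.5 mm above its underside). The clip lies flat: 4.5 mm spring wire, 77 mm long, 9 mm tall, 37 g; a double coil 22.5 mm across, the place to grip it (across y), and two legs that point to the clip's +x, the straight one on the -y side, the bowed one on the +y side
- clip_seat (a point): point of the same clip on the straight leg's axis that lies on the pin's axis when the clip is home: 42 mm ahead of the coil's centre (+x), 9 mm from it towards -y, 2.25 mm above the underside, 24 mm behind the straight leg's end (tapered over its last 3.5 mm to 3.2 mm). x along the legs towards their ends, z up
- clip: the same clip; origin on its underside below clip_seat, axes the same. The bowed leg lies level with the straight one at the bow; its flared end is 20 mm and its narrow throat 9 mm ahead of clip_seat. Pushed along +x the straight leg enters the hole first; with some 17 mm to go the flare meets the pin and resistance climbs
- clip_leg (a joint): spring opening of the clip's bowed leg, rad: 0 at rest, up to 0.14 while it rides over the pin, 0.02 to 0.06 when home, hugging it. Resistance peaks at 5 to 12 N about 12 to 16 mm before home, then falls as the throat passes the pin some 9 mm before home and the clip draws itself in; pushed past home it stiffens again
- groove_roller: the same grooved roller; origin at the centre of its underside
- plain_roller: the other forming roller: plain dark steel, no groove, 56 mm across, 22 mm tall, 22 mm bore, standing flat; origin at the centre of its underside; not to be used
- bar_stock: dark square steel bar 12 x 12 x 220 mm lying along its y; origin at the centre of its underside
- hammer: hammer with a wooden handle, 260 mm long, lying along its x; origin under its middle
- spanner: steel spanner 180 mm long, lying along its x; origin under its middle
- flat_file: flat file with a wooden handle, 300 mm long, lying along its x; origin under its middle
- oil_can: yellow oil bottle with a red cap, 48 mm across, 120 mm tall, standing; origin at the centre of its underside
- centre_punch: dark steel punch 20 mm across, 100 mm tall, standing on its end; origin at the centre of its underside

How it is judged (in metres and radians):
On the way, in this order (a step that is already met when the one before it is completed fails the run):
1. the grooved roller is on the pin, down on its seat (horizontal distance between groove_roller_mid and roller_seat below 0.004 m and z of groove_roller_mid in the frame of roller_seat between 0.011 and 0.0165 m and angle between groove_roller_mid's own z axis and vertical below 0.08 rad), for 0.2 s.
2. the clip is through the hole and snapped over the pin (horizontal distance between clip_seat and pin_axis below 0.004 m and z of clip_seat in the frame of pin_axis between -0.003 and 0.021 m and angle between the x axis of clip_seat and the x axis of bender, either way round below 0.25 rad and angle between the z axis of clip_seat and the z axis of bender, either way round below 0.25 rad and value of joint clip_leg between 0.005 and 0.085 rad), for 0.2 s.
At the end, for the whole second after the job is handed in: Grooved roller level on its seat (within 4 mm of the pin's axis, centre 11 to 16.5 mm above it, tilt under 0.08). Clip home: clip_seat within 4 mm of the pin's axis and 3 mm below to 21 mm above pin_axis, level and along the hole within 0.25 rad, bowed leg at 0.005 to 0.085 rad; both at rest (all of step 1 and all of step 2 and linear speed of each of clip, groove_roller below 0.02 m/s); the robot touches nothing.
It fails at once if the clip is forced: pressed on the bender or its pin with more than 40 N (contact force between clip and bender above 40 N).
It fails at once if a fingertip presses on the bender or its pin with more than 40 N (contact force between the fingers and bender above 40 N).
It fails at once if the plain roller or a tool is moved more than 30 mm (distance of any of plain_roller, bar_stock, hammer, spanner, flat_file, oil_can, centre_punch from where it was at the start of the episode above 0.03 m).
It also fails if it takes over 64 s, if anything falls off the work surface, if the arm or the gripper's body presses on something with over 40 N, if the wrist force passes 120 N, or if a joint passes its speed limit or range.

ROBOT

A 7-joint arm with a two-finger parallel gripper is mounted at the origin on the work surface. World frame = base frame: x ahead of the robot, y to its left, z up, the work surface at z = 0. Lengths are in mm, angles in degrees, forces in N, time in s.
With the tool pointing down it reaches from about 350 to 900 mm from the base axis. Payload 19.9 kg.
Tool frame: the origin (TCP) lies midway between the tips of the shut fingers; the grasp point (between the pads) lies 19 mm behind it; z points along the fingers, y is the line along which they close (so a half turn about z gives the same grasp; the last joint's range is limited). The gripper opens to 85 mm and grips with 20 to 120 N. Pads are 22 mm wide; open, the fingers measure 114 mm over their backs; the gripper's body (76 mm by 85 mm) begins 54 mm behind the grasp point. The pads swing forward as they close: fully open they stand 13 mm farther back than shut.
Start: joints at [-77.779, 23.915, -0.59, 92.452, 0.269, 63.638, -3.037], TCP at [157.523, 604.804, 231.26] pointing down, gripper open.
Joint ranges: [-161.28, 161.28], [-22.2, 115.67], [-73.04, 71.86], [3.21, 147.25], [-68.34, 248.33], [10.77, 114.83], [-161.83, 161.83]. Speed limits (degrees/s): [108.29, 108.29, 136.94, 136.94, 172.46, 172.46, 172.46].

INTERFACE

Orientations are given as [roll, pitch, yaw] about the fixed x, y, z axes, in that order (R = Rz(yaw) Ry(pitch) Rx(roll)).
In Python, from rig import get_state, grab_frame, finish_job gives the robot as it stands.
- The arm moves only by the tool jog_arm, never from a script. Its argument "moves" is one flat list of numbers, 6 for each row, row after row: the shift along the tool's x, y, z in cm, then the turn, a rotation vector about the tool's x, y, z in degrees. In form: [tx, ty, tz, ax, ay, az, tx, ty, tz, ax, ay, az, ...]. A call has 1 to 20 rows; each row is the pose to reach, as a shift and turn from the pose commanded when the call began, along the tool's axes at that moment; what a row does not reach only later rows make up. A row lasts 1/10 s, in which the tool goes at most 50 mm and 8.59 degrees, less where a joint would pass 70% of its speed; a pose out of reach is approached as far as the arm can. A call with a gripper value outside its range is refused whole. "gripper" is the opening, from 0 (shut) to 1 (fully open), set as the call begins (left out, the last holds). The fingers move at their own pace and stop on an object; "newtons" is the grip in N (left out, the last holds). Time passes only in rows, so rows that repeat a pose let the fingers close. It gives the time, the measured TCP pose, the force and the opening at its end, in the units of the state.
- get_state(): the state, without advancing time (a new reading comes with each control period).
- grab_frame(name): name is "scene" or "top" or "wrist"; returns a dict with "frame" (480x640x3 uint8, red, green, blue), "z_map" (480x640 float32, mm along the optical axis (not along the pixel's ray), 0 where there is no reading), "mtx" (3x3 intrinsics, pixels), "eye" and "orientation" of the camera in the world. Camera axes: x right, y down, z forward; pixel columns grow to the right and rows downward; lengths in mm; the calibration is good to about 2 mm. A picture is of the moment at which its call begins.
- finish_job(): hands the job in, once; it reports no verdict.
The state is a dict: "t": time; "qpos": joint angles; "qvel": joint speeds; "effort": joint torques, N m; "ee_pos": TCP position; "tcp_rot": TCP orientation; "ft_force": force on the tool from outside, world axes, zero at the start; "wrist_torque": the same for the moment, N m; "width": finger opening in mm.
Only numpy, scipy, OpenCV 4.12 (cv2) and the standard library are available. Lean on these libraries where they do the work, as an engineer would, in place of code of your own. Each camera call takes 0.05 s, during which the arm holds its last target. There are 200 camera calls.

## Working session

There is one attempt and no reset: what is moved stays moved. The work goes in short steps, Python scripts to look and compute and a tool call to move; the robot and the scene stay as the last step left them, time stands still between calls to the robot, and variables do not carry over. Pictures are saved under pics/ and viewed, on a budget of 10 in all, crops included, one or two more only if the job needs it, and the job is handed in when it is done.

Besides the shell and the picture viewer there is one more tool, called as name(argument=value, ...) on one line, values as JSON. jog_arm: Moves the arm, as the interface text tells. Its arguments: {"type":"object","properties":{"moves":{"type":"array","items":{"type":"number"}},"gripper":{"type":"number"},"newtons":{"type":"number"}},"required":["moves"]}

```bash
ls; mkdir -p pics; cat > h.py <<'E'
import numpy as np, cv2
from rig import get_state, grab_frame, finish_job
from scipy.spatial.transform import Rotation as R
def rot(o):
    o=np.array(o,float)
    return o if o.shape==(3,3) else R.from_euler('xyz',o,degrees=True).as_matrix()
def cloud(f):
    z=f['z_map'].astype(float); K=np.array(f['mtx'])
    v,u=np.mgrid[:480,:640]
    p=np.stack([(u-K[0,2])/K[0,0]*z,(v-K[1,2])/K[1,1]*z,z],-1)
    return p@rot(f['orientation']).T+np.array(f['eye'])
def save(n,im): cv2.imwrite('pics/'+n,cv2.cvtColor(im,cv2.COLOR_RGB2BGR))
def ray(f,u,v,h):
    K=np.array(f['mtx']); d=rot(f['orientation'])@np.array([(u-K[0,2])/K[0,0],(v-K[1,2])/K[1,1],1])
    e=np.array(f['eye'],float); return e+d*(h-e[2])/d[2]
E
python3 - <<'E'
from h import *
import pickle
print(get_state())
for n in('top','scene'):
    f=grab_frame(n); pickle.dump(f,open(n+'.pkl','wb')); save(n+'0.png',f['frame']); print(n,f['mtx'],f['eye'],f['orientation'])
E
```

```text
pics
{'t': 0.0, 'qpos': array([-77.78043372,  23.94919121,  -0.59144059,  92.48706708,
         0.26849973,  63.63753256,  -3.03756339]), 'qvel': array([-0.00601545,  0.02622701, -0.05266893,  0.039242  ,  0.04273434,
        0.13789111,  0.02046847]), 'effort': array([-4.56359567e-04, -8.64447069e+01,  6.78663310e-01, -4.34905243e+01,
        1.90996245e-02,  7.37484370e-03, -1.23223560e-05]), 'ee_pos': array([157.42032229, 604.47744242, 230.6363043 ]), 'tcp_rot': array([-1.79927712e+02,  4.18417993e-03,  1.65402928e+02]), 'ft_force': array([ 0.07418665, -0.14966083, -0.4252808 ]), 'wrist_torque': array([ 0.02935124,  0.02664878, -0.02893809]), 'width': 85.3062783038216}
top [[589.16550635   0.         317.99315593]
 [  0.         589.16550635 236.68583855]
 [  0.           0.           1.        ]] [ 382.12721257   10.40894516 1335.62505151] [-172.40960102   -1.02116932  -91.33445083]
scene [[468.11022212   0.         321.21930716]
 [  0.         468.11022212 239.80998703]
 [  0.           0.           1.        ]] [1206.31573492 -528.43078027  650.26106058] [-123.30493218   -0.49505448   50.58349886]
```

View pics/top0.png

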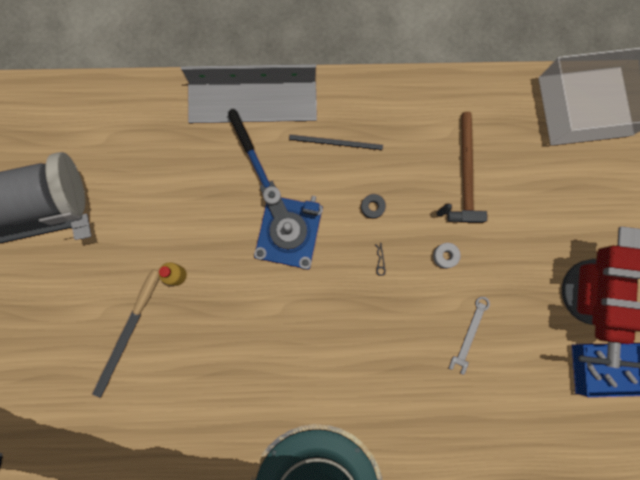

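View pics/scene0.png

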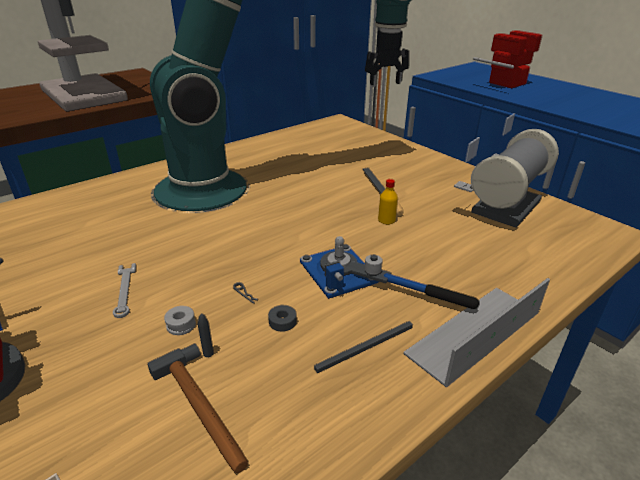

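The top view shows the pin at (288,227), bright grooved roller at (447,256), clip at (380,258) with its coil at (380,270), and plain dark roller at (373,206). The punch stands close to the grooved roller at (443,210).

```bash
python3 - <<'E'
from h import *
import pickle
f=pickle.load(open('top.pkl','rb')); P=cloud(f); im=f['frame']
def roi(u0,u1,v0,v1,z0,z1):
    m=np.zeros((480,640),bool); m[v0:v1,u0:u1]=1
    return m&(P[...,2]>z0)&(P[...,2]<z1)
def circ(m,name,h):
    c,_=cv2.findContours(m.astype(np.uint8),cv2.RETR_EXTERNAL,cv2.CHAIN_APPROX_NONE)
    c=max(c,key=cv2.contourArea); e=cv2.minEnclosingCircle(c); 
    print(name,m.sum(),e,np.median(P[m][:,2]),'ray',ray(f,*e[0],h).round(1),'mean',P[m].mean(0).round(1))
print('bench',np.median(P[300:350,200:400,2]))
circ(roi(425,470,235,280,15,40),'groove',28)
circ(roi(355,395,185,225,12,40),'plain',22)
circ(roi(275,300,214,240,60,110),'pin',82)
circ(roi(262,282,184,206,60,90),'follower',72)
circ(roi(300,330,195,220,58,80),'stop',68)
circ(roi(425,460,190,225,60,130),'punch',100)
print('pinz',np.sort(P[roi(275,300,214,240,60,130)][:,2])[-25:].round(1))
# foot edges: blue mask
b=(im[...,2].astype(int)>im[...,0]+50); m=np.zeros_like(b); m[190:275,250:325]=b[190:275,250:325]
print('foot rect',cv2.minAreaRect(np.argwhere(m)[:,::-1].astype(np.float32)))
# clip
g=im.sum(2)<200; m=np.zeros_like(g); m[236:280,365:395]=g[236:280,365:395]
print('clip px',m.sum())
crop=cv2.resize(im[236:284,356:404],(480,480),interpolation=cv2.INTER_CUBIC)
crop2=cv2.resize(im[180:276,245:341],(480,480),interpolation=cv2.INTER_CUBIC)[:, :310]
save('crops.png',np.hstack([crop,crop2]))
E
```

```text
bench -0.13234445921159477
groove 440 ((446.6772155761719, 254.8924102783203), 12.708684921264648) 27.804066965411494 ray [ 508.7 -304.1   28. ] mean [ 509.1 -304.6   27.7]
plain 416 ((372.6363525390625, 205.4545440673828), 12.45996379852295) 21.788840678922952 ray [ 625.5 -142.7   22. ] mean [ 625.6 -143.1   21.7]
pin 84 ((286.5, 227.0), 5.315173149108887) 91.84603944478567 ray [571.1  51.4  82. ] mean [570.3  50.9  89. ]
follower 211 ((271.0, 194.60000610351562), 8.411998748779297) 64.77413831077547 ray [644.7  84.3  72. ] mean [646.2  84.9  65.7]
stop 212 ((310.8863525390625, 205.56817626953125), 10.415093421936035) 67.80225113621395 ray [619.4  -2.2  68. ] mean [618.5  -1.8  67.4]
punch 84 ((446.1666564941406, 206.8333282470703), 5.60268497467041) 83.86960943762404 ray [ 604.9 -291.1  100. ] mean [ 607.3 -295.3   82.4]
pinz [94.1 94.2 94.2 94.3 94.3 94.5 94.8 94.9 94.9 95.3 95.4 95.7 95.7 96.
 96.1 96.4 96.4 96.9 96.9 97.2 97.7 97.9 97.9 98.1 99.4]
foot rect ((288.273193359375, 230.5585174560547), (54.826786041259766, 65.37307739257812), 12.094757080078125)
clip px 0
```

View pics/crops.png

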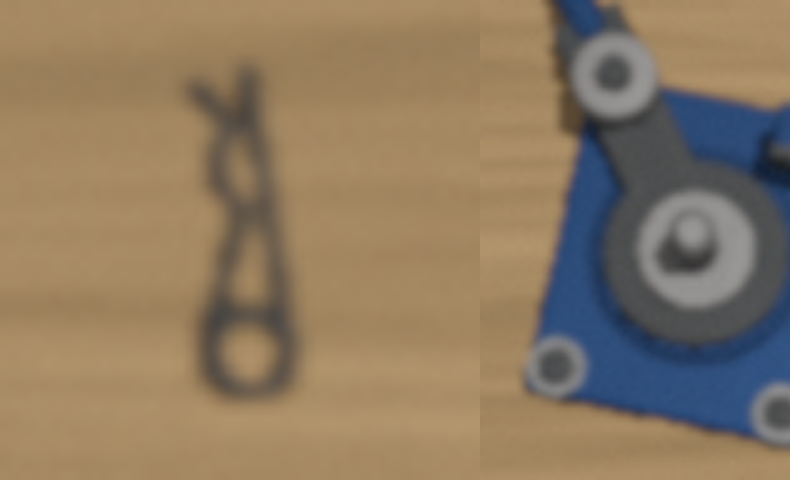

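jog_arm(moves=[-54,-43.1,-4,0,0,0,-54,-43.1,-4,0,0,0,-54,-43.1,-4,0,0,0,-54,-43.1,-4,0,0,0,-54,-43.1,-4,0,0,0,-54,-43.1,-4,0,0,0,-54,-43.1,-4,0,0,0,-54,-43.1,-4,0,0,0,-54,-43.1,-4,0,0,0,-54,-43.1,-4,0,0,0,-54,-43.1,-4,0,0,0,-54,-43.1,-4,0,0,0,-54,-43.1,-4,0,0,0,-54,-43.1,-4,0,0,0,-54,-43.1,-4,0,0,0,-54,-43.1,-4,0,0,0,-54,-43.1,-4,0,0,0,-54,-43.1,-4,0,0,0])

```text
t: 1.9
ee_pos: [571.0, 52.8, 271.3]
tcp_rot: [180.0, -0.0, 165.5]
ft_force: [0.8, 0.6, -0.3]
width: 85.6
```

```bash
python3 - <<'E'
from h import *
import pickle
s=get_state(); print(s['t'],s['ee_pos'],s['tcp_rot'],s['qpos'].round(1))
f=grab_frame('wrist'); pickle.dump(f,open('w1.pkl','wb')); save('w1.png',f['frame']); print(f['mtx'],f['eye'],f['orientation'])
E
```

```text
1.9 [570.9828501   52.78483926 271.29299971] [ 1.79985435e+02 -1.78090837e-02  1.65499528e+02] [-26.8  17.4  22.9  98.   -7.3  66.1  73.6]
[[413.17515804   0.         321.70268319]
 [  0.         413.17515804 238.37529587]
 [  0.           0.           1.        ]] [505.75382516  69.62172589 414.42917011] [1.64705173e+02 5.35293819e-02 7.55325836e+01]
```

View pics/w1.png

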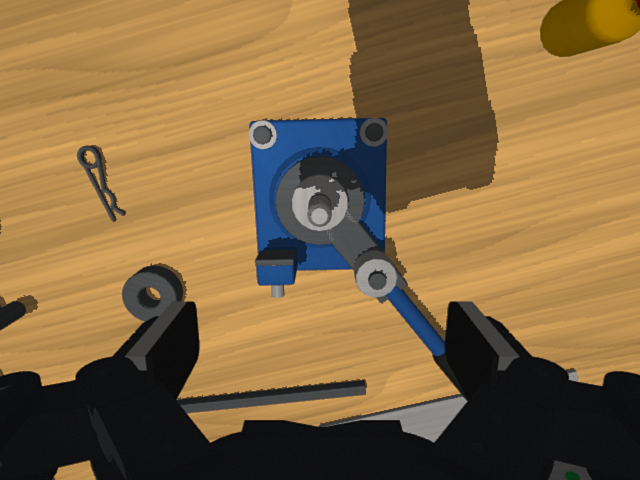

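The wrist view shows the foot's edges squarely, the pin top near (319,213), the follower at (377,280), and the clip at the left with its coil at (90,156).

```bash
cat >> h.py <<'E'
def circfit(p):
    A=np.c_[2*p[:,:2],np.ones(len(p))]; s=np.linalg.lstsq(A,(p[:,:2]**2).sum(1),rcond=None)[0]
    return s[:2],np.sqrt(s[2]+s[:2]@s[:2])
def edge(m):
    c,_=cv2.findContours(m.astype(np.uint8),cv2.RETR_EXTERNAL,cv2.CHAIN_APPROX_NONE); return max(c,key=cv2.contourArea)[:,0]
E
python3 - <<'E'
from h import *
import pickle
f=pickle.load(open('w1.pkl','rb')); P=cloud(f); im=f['frame']; Z=P[...,2]
R0=np.zeros((480,640),bool); R0[100:300,240:420]=1
pm=R0.copy(); pm[:]=0; pm[190:235,300:340]=1
q=pm&(Z>70); zs=np.sort(Z[q]); print('pin n',len(zs),'top',zs[-40::5].round(1))
h,e=np.histogram(Z[q],bins=np.arange(70,110,1)); print(dict(zip(e[:-1],h)))
zt=np.median(zs[-60:])
t=pm&(Z>zt-1.2); print('top flat',t.sum(),P[t].mean(0).round(2), cv2.minEnclosingCircle(edge(t)))
print('topcirc ray',ray(f,*cv2.minEnclosingCircle(edge(t))[0],zt))
# seat: outer edge of z>36 
near=R0&(np.hypot(P[...,0]-571,P[...,1]-51)<40)
for lo,hi,n in((36,44,'seat'),):
    m=near&(Z>lo); c=edge(m); w=np.array([ray(f,u,v,40)for u,v in c])
    r=np.hypot(*(w[:,:2]-w[:,:2].mean(0)).T); print(n,circfit(w))
m=R0&(Z>28)&(np.hypot(P[...,0]-571,P[...,1]-51)<60)
w=np.array([ray(f,u,v,32)for u,v in edge(m)]); 
k=(w[:,0]<575); print('hub',circfit(w[k]),k.sum())
# foot: top-plane points
m=R0&(Z>11)&(Z<16); p=P[m][:,:2]; print('foot',cv2.minAreaRect(p.astype(np.float32)))
b=R0&(im[...,2].astype(int)>im[...,0]+40); w=np.array([ray(f,u,v,14)[:2] for u,v in np.argwhere(R0&(Z>11)&(Z<17))[:,::-1]]); print(cv2.minAreaRect(w.astype(np.float32)))
# clip
C=np.zeros_like(R0); C[138:228,68:135]=1
g=C&(Z>1.5)&(Z<14); d=C&(im.astype(int).sum(2)<230); print('clip',g.sum(),d.sum())
for mm in (d,):
    w=np.array([ray(f,u,v,3)[:2] for u,v in np.argwhere(mm)[:,::-1]]); rc=cv2.minAreaRect(w.astype(np.float32)); print(rc); print(cv2.boxPoints(rc).round(1).tolist())
# plot clip rectified
import math
np.save('clip.npy',w)
M=[]
for X,Y in((540,-120),(440,-120),(540,-200)):
    K=np.array(f['mtx']); c=rot(f['orientation']).T@(np.array([X,Y,3.])-f['eye']); M.append([K[0,0]*c[0]/c[2]+K[0,2],K[1,1]*c[1]/c[2]+K[1,2]])
# rectified: 6px/mm, row down=-x, col right=-y
A=cv2.getAffineTransform(np.float32(M),np.float32([[0,0],[0,600],[480,0]]))
save('cl.png',cv2.warpAffine(im,A,(480,600),flags=cv2.INTER_CUBIC))
E
```

```text
pin n 566 top [95.8 95.9 96.  96.1 96.2 96.3 96.4 96.9]
{np.int64(70): np.int64(3), np.int64(71): np.int64(5), np.int64(72): np.int64(4), np.int64(73): np.int64(8), np.int64(74): np.int64(5), np.int64(75): np.int64(3), np.int64(76): np.int64(1), np.int64(77): np.int64(5), np.int64(78): np.int64(13), np.int64(79): np.int64(6), np.int64(80): np.int64(5), np.int64(81): np.int64(2), np.int64(82): np.int64(2), np.int64(83): np.int64(6), np.int64(84): np.int64(7), np.int64(85): np.int64(4), np.int64(86): np.int64(7), np.int64(87): np.int64(6), np.int64(88): np.int64(8), np.int64(89): np.int64(12), np.int64(90): np.int64(39), np.int64(91): np.int64(60), np.int64(92): np.int64(49), np.int64(93): np.int64(64), np.int64(94): np.int64(110), np.int64(95): np.int64(103), np.int64(96): np.int64(25), np.int64(97): np.int64(0), np.int64(98): np.int64(0), np.int64(99): np.int64(0), np.int64(100): np.int64(0), np.int64(101): np.int64(0), np.int64(102): np.int64(0), np.int64(103): np.int64(0), np.int64(104): np.int64(0), np.int64(105): np.int64(0), np.int64(106): np.int64(0), np.int64(107): np.int64(0), np.int64(108): np.int64(0)}
top flat 168 [570.15  50.63 103.02] ((319.0714416503906, 215.3000030517578), 8.74950122833252)
topcirc ray [571.25892343  50.2747168   95.97302015]
seat (array([571.70424575,  49.93852764]), np.float64(25.38541443143685))
hub (array([571.59972031,  49.89169747]), np.float64(41.23818575528767)) 133
foot ((571.8582153320312, 49.7525749206543), (129.7183380126953, 149.75820922851562), 76.83320617675781)
((571.4475708007812, 50.0823860168457), (129.9010772705078, 148.7461700439453), 76.94282531738281)
clip 2058 878
((505.15985107421875, -156.80905151367188), (77.24097442626953, 24.694976806640625), 1.4163718223571777)
[[466.20001220703125, -145.39999389648438], [466.8999938964844, -170.10000610351562], [544.0999755859375, -168.1999969482422], [543.5, -143.5]]
```

View pics/cl.png

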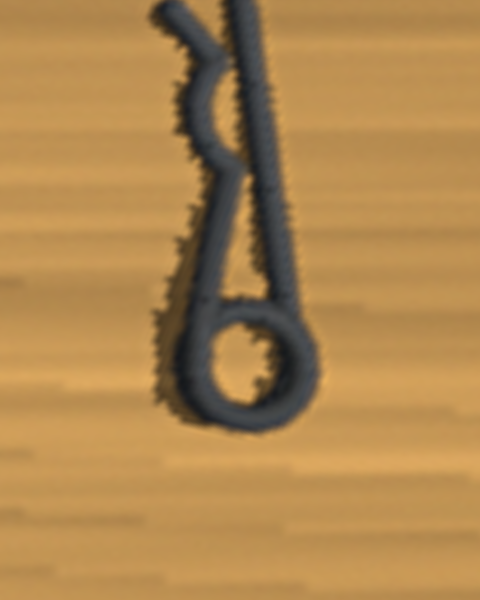

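jog_arm(moves=[-0.13,-0.27,5,0,0,-1.4,-0.13,-0.27,9,0,0,-1.4,-0.13,-0.27,12,0,0,-1.4,-0.13,-0.27,14,0,0,-1.4,-0.13,-0.27,15,0,0,-1.4,-0.13,-0.27,16,0,0,-1.4,-0.13,-0.27,16.5,0,0,-1.4,-0.13,-0.27,17,0,0,-1.4,-0.13,-0.27,17,0,0,-1.4,-0.13,-0.27,17,0,0,-1.4], gripper=0, newtons=40)

```text
t: 2.95
ee_pos: [572.3, 48.7, 101.8]
tcp_rot: [180.0, 0.0, 166.8]
ft_force: [0.8, -0.8, -0.1]
width: -0.2
```

jog_arm(moves=[0,0,0.2,0,0,0,0,0,0.4,0,0,0,0,0,0.5,0,0,0,0,0,0.5,0,0,0])

```text
t: 3.35
ee_pos: [572.0, 48.7, 96.2]
tcp_rot: [-180.0, -0.0, 166.8]
ft_force: [0.4, 0.6, 0.2]
width: -0.2
```

jog_arm(moves=[0,0,0.1,0,0,0,0,0,0.15,0,0,0,0,0,0.15,0,0,0])

```text
t: 3.65
ee_pos: [572.0, 48.7, 94.7]
tcp_rot: [-180.0, -0.0, 166.8]
ft_force: [-0.7, 0.8, -1.0]
width: -0.2
```

jog_arm(moves=[0,0,0.05,0,0,0,0,0,0.1,0,0,0,0,0,0.1,0,0,0])

```text
t: 3.95
ee_pos: [572.2, 48.7, 94.6]
tcp_rot: [180.0, 0.0, 166.8]
ft_force: [-5.2, 0.4, 13.6]
width: 0.1
```

jog_arm(moves=[0,0,-4,0,0,0,0.3,-4,-7,0,0,0,0.7,-9,-10.6,0,0,0,1.2,-14,-10.6,0,0,0,1.82,-21.6,-10.6,0,0,0,1.82,-21.6,-10.6,0,0,0,1.82,-21.6,-10.6,0,0,0,1.82,-21.6,-10.6,0,0,0], gripper=1)

```text
t: 4.75
ee_pos: [504.8, -158.0, 199.9]
tcp_rot: [180.0, 0.0, 166.7]
ft_force: [-0.3, 0.5, 0.0]
width: 85.4
```

```bash
cat >> h.py <<'E'
def proj(f,p):
    K=np.array(f['mtx']); c=rot(f['orientation']).T@(np.array(p,float)-f['eye']); return K[0,0]*c[0]/c[2]+K[0,2],K[1,1]*c[1]/c[2]+K[1,2]
E
python3 - <<'E'
from h import *
import pickle
s=get_state(); print(s['t'],s['ee_pos'],s['tcp_rot'])
f=grab_frame('wrist'); pickle.dump(f,open('w2.pkl','wb')); im=f['frame']; P=cloud(f)
print(f['eye'],f['orientation'],proj(f,(479,-160,4.5)),proj(f,(544,-160,2)),proj(f,(509,-304,28)))
c=np.array([[540,-120],[460,-120],[460,-200],[540,-200]])
M=cv2.getPerspectiveTransform(np.float32([proj(f,(*a,2.25)) for a in c]),np.float32([[0,30],[0,510],[480,510],[480,30]]))
r=cv2.warpPerspective(im,M,(480,540),flags=cv2.INTER_CUBIC)
save('cl2.png',r)
d=(r.astype(int).sum(2)<230)
for row in range(0,330,20): print(row,np.flatnonzero(np.diff(d[row].astype(int))).tolist())
E
```

```text
4.75 [ 504.83598887 -157.96605129  199.92145585] [1.79995115e+02 1.36450791e-02 1.66715002e+02]
[ 439.20017637 -142.44301874  343.0599321 ] [1.64673009e+02 6.25736230e-02 7.67461575e+01] (np.float64(312.41399543863014), np.float64(179.36554808294457)) (np.float64(330.16429800995513), np.float64(252.39612427344568)) (np.float64(146.21246506628754), np.float64(260.70165612331465))
0 []
20 [224, 246]
40 [152, 180, 225, 248]
60 [163, 197, 225, 250]
80 [177, 211, 226, 244, 245, 252]
100 [190, 204, 210, 219, 233, 254]
120 [178, 207, 234, 257]
140 [177, 200, 236, 251, 252, 259]
160 [4, 16, 178, 201, 237, 260]
180 [63, 185, 210, 236, 264]
200 [65, 193, 229, 234, 256, 259, 266]
220 [64, 201, 228, 247, 268]
240 [64, 200, 222, 247, 270]
260 [116, 190, 215, 248, 262, 266, 272]
280 [81, 91, 172, 186, 209, 248, 265, 267, 275]
300 [278]
320 [281, 321, 338]
```

View pics/cl2.png

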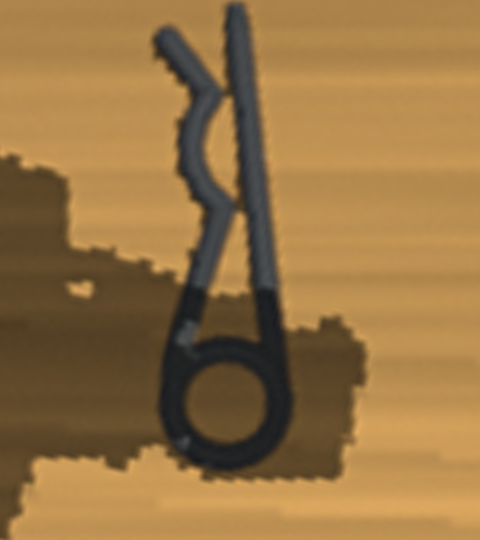

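The rectified crop shows the straight leg at the right, from (235,5) to (265,290) with yaw about 6.1°. The coil centre is at about (227,403), which is x≈477.6, y≈-157.3.

```bash
python3 - <<'E'
from h import *
import pickle
f=pickle.load(open('w2.pkl','rb')); P=cloud(f)
m=(abs(P[...,0]-509)<45)&(abs(P[...,1]+304)<40)&(P[...,2]>24)&(P[...,2]<33)
m=m.astype(np.uint8); m=cv2.morphologyEx(m,cv2.MORPH_OPEN,np.ones((3,3)))
c=edge(m); w=np.array([ray(f,u,v,28) for u,v in c]); print(m.sum(),circfit(w),w.min(0),w.max(0))
for mm in np.argwhere(m)[:1]: print(mm)
E
```

```text
3205 (array([ 508.21470129, -305.35782765]), np.float64(28.009880594335023)) [ 480.23335962 -333.9439464    28.        ] [ 536.25429619 -276.83563373   28.        ]
[226 138]
```

jog_arm(moves=[-1.3,-5,3,0,0,0,-2.6,-10,6,0,0,0,-3.72,-14.26,8,0,0,0,-3.72,-14.26,10,0,0,0,-3.72,-14.26,13,0,0,0,-3.72,-14.26,16,0,0,0,-3.72,-14.26,18,0,0,0,-3.72,-14.26,19,0,0,0,-3.72,-14.26,19.7,0,0,0,-3.72,-14.26,20.1,0,0,0,-3.72,-14.26,20.1,0,0,0], gripper=1)

```text
t: 5.9
ee_pos: [509.0, -304.7, -0.9]
tcp_rot: [-180.0, 0.0, 166.8]
ft_force: [-0.1, 0.1, 0.5]
width: 85.3
```

jog_arm(moves=[0,0,0,0,0,0,0,0,0,0,0,0,0,0,0,0,0,0,0,0,0,0,0,0,0,0,0,0,0,0,0,0,0,0,0,0], gripper=0, newtons=60)

```text
t: 6.5
ee_pos: [509.1, -305.0, 0.0]
tcp_rot: [-180.0, 0.1, 166.8]
ft_force: [-3.8, 3.1, 13.9]
width: 54.4
```

jog_arm(moves=[0,0,-2,0,0,0,0,0,-5,0,0,0,0,0,-9,0,0,0,0.2,2,-11.5,0,0,0,0.4,6,-11.5,0,0,0,0.7,11,-11.5,0,0,0,1,16,-11.5,0,0,0,1.2,21,-11.5,0,0,0,1.5,26,-11.5,0,0,0,1.7,31,-11.5,0,0,0,1.94,34.5,-11.5,0,0,0,1.94,36,-11.5,0,0,0,1.94,36,-11.5,0,0,0,1.94,36,-11.5,0,0,0,1.94,36,-11.5,0,0,0])

```text
t: 8.0
ee_pos: [571.8, 48.5, 113.9]
tcp_rot: [-180.0, 0.0, 166.7]
ft_force: [-0.7, -0.4, -3.0]
width: 54.3
```

```bash
python3 - <<'E'
from h import *
import pickle
s=get_state(); print(s['t'],s['ee_pos'],s['tcp_rot'],s['ft_force'],s['width'])
f=grab_frame('wrist'); pickle.dump(f,open('w3.pkl','wb')); im=f['frame']; P=cloud(f)
print(proj(f,(572,50,95)),proj(f,(572,50,140)))
e=s['ee_pos']
m=(abs(P[...,0]-572)<45)&(abs(P[...,1]-50)<40)&(P[...,2]>125)&(P[...,2]<160)
print(m.sum(),np.percentile(P[m][:,2],[5,25,50,75,95]))
save('w3.png',im)
E
```

```text
8.0 [571.77952336  48.46159577 113.89775248] [-1.79965112e+02  3.82977398e-03  1.66688254e+02] [-0.67747038 -0.37848556 -3.02538231] 54.3440640733916
(np.float64(325.71006289689984), np.float64(290.8233008101742)) (np.float64(326.7845234546409), np.float64(345.83635588839314))
27206 [132.10101256 141.61253231 142.28708228 142.87221308 154.1466002 ]
```

View pics/w3.png

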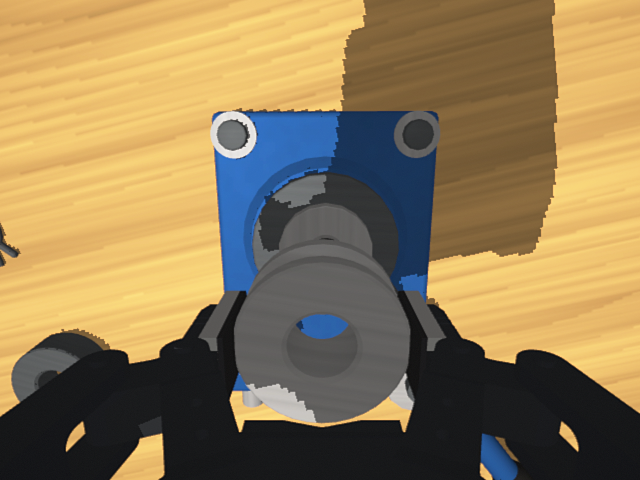

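The roller is held level with its bore centred near (322,342).

```bash
python3 - <<'E'
from h import *
import pickle
f=pickle.load(open('w3.pkl','rb')); P=cloud(f); im=f['frame']
m=((P[...,2]>139)&(P[...,2]<146)&(im.sum(2)>150)); m[:240]=0; m[:,:225]=0; m[:,425:]=0
m=cv2.morphologyEx(m.astype(np.uint8),cv2.MORPH_OPEN,np.ones((5,5)))
w=np.array([ray(f,u,v,142.3) for u,v in edge(m)])
c,r=circfit(w)
for i in range(5):
    k=abs(np.hypot(*(w[:,:2]-c).T)-r)<1; c,r=circfit(w[k])
print(c,r,k.mean())
ins=cv2.findContours(m,cv2.RETR_CCOMP,cv2.CHAIN_APPROX_NONE)
for cc,h in zip(ins[0],ins[1][0]):
    if h[3]>=0 and cv2.contourArea(cc)>300: print('bore',circfit(np.array([ray(f,u,v,142.3) for u,v in cc[:,0]])))
E
```

```text
[570.47224348  48.67498959] 27.62814564458434 0.982791586998088
bore (array([569.85167154,  48.74149929]), np.float64(10.911999652371017))
```

jog_arm(moves=[-0.1,0.14,1,0,0,0,-0.1,0.14,1.6,0,0,0,-0.1,0.14,2,0,0,0,-0.1,0.14,2.3,0,0,0,-0.1,0.14,2.6,0,0,0,-0.1,0.14,2.9,0,0,0,-0.1,0.14,2.9,0,0,0])

```text
t: 8.75
ee_pos: [573.1, 51.2, 84.4]
tcp_rot: [-180.0, -0.0, 166.8]
ft_force: [-0.3, 0.1, -4.2]
width: 54.7
```

jog_arm(moves=[0,0,0.5,0,0,0,0,0,1,0,0,0,0,0,1.5,0,0,0,0,0,2,0,0,0,0,0,2.5,0,0,0,0,0,3,0,0,0,0,0,3.5,0,0,0,0,0,3.9,0,0,0,0,0,4.1,0,0,0,0,0,4.2,0,0,0])

```text
t: 9.75
ee_pos: [573.2, 51.2, 42.6]
tcp_rot: [-180.0, -0.0, 166.8]
ft_force: [-2.5, -2.4, -2.9]
width: 54.5
```

jog_arm(moves=[0,0,0.1,0,0,0,0,0,0.2,0,0,0,0,0,0.25,0,0,0,0,0,0.25,0,0,0])

```text
t: 10.15
ee_pos: [573.3, 51.2, 40.3]
tcp_rot: [-180.0, 0.0, 166.8]
ft_force: [-2.1, -3.0, -4.4]
width: 54.3
```

jog_arm(moves=[0,0,0.05,0,0,0,0,0,0.1,0,0,0,0,0,0.1,0,0,0])

```text
t: 10.45
ee_pos: [573.3, 51.2, 40.1]
tcp_rot: [180.0, -0.0, 166.8]
ft_force: [-9.3, -3.2, 13.4]
width: 54.4
```

jog_arm(moves=[0,0,-0.1,0,0,0,0,0,-0.1,0,0,0,0,0,-0.1,0,0,0,0,0,-0.1,0,0,0,0,0,-1,0,0,0,0,0,-4,0,0,0,0,0,-9,0,0,0,0,0,-14,0,0,0,0,0,-15,0,0,0,0,0,-15,0,0,0], gripper=1)

```text
t: 11.45
ee_pos: [574.2, 51.4, 192.0]
tcp_rot: [179.9, 0.2, 166.8]
ft_force: [0.1, 0.4, -0.4]
width: 85.3
```

```bash
python3 - <<'E'
from h import *
import pickle
s=get_state(); print(s['t'],s['ee_pos'],s['tcp_rot'],s['ft_force'],s['width'])
f=grab_frame('wrist'); pickle.dump(f,open('w4.pkl','wb')); im=f['frame']; P=cloud(f); Z=P[...,2]
n=np.hypot(P[...,0]-571.6,P[...,1]-50)
m=(n<34)&(Z>62)
m=cv2.morphologyEx(m.astype(np.uint8),cv2.MORPH_OPEN,np.ones((3,3)))
print('z',np.percentile(Z[(m>0)&(n>14)&(n<26)],[10,50,90]))
w=np.array([ray(f,u,v,68) for u,v in edge(m)]); c,r=circfit(w)
for i in range(6):
    k=abs(np.hypot(*(w[:,:2]-c).T)-r)<1; c,r=circfit(w[k])
print('roller',c,r,k.mean())
q=(n<15)&(Z>93)&(Z<98); print('top',q.sum(),np.median(Z[q]),[ray(f,*cv2.minEnclosingCircle(edge(q))[0],94.7)])
E
```

```text
11.45 [574.2485842   51.44507267 191.95209419] [179.88208402   0.20920761 166.80255453] [ 0.07440174  0.36043549 -0.44023937] 85.25444342471678
z [ 68.34747789 273.53638894 287.16768884]
roller [750.17277794   4.11246597] 99.6234423869381 0.013993541442411194
top 504 94.82059485088608 [array([571.19577603,  50.44909656,  94.7       ])]
```

```bash
python3 - <<'E'
from h import *
import pickle
f=pickle.load(open('w4.pkl','rb')); P=cloud(f); Z=P[...,2]
n=np.hypot(P[...,0]-571.6,P[...,1]-50)
m=((n<34)&(Z>62)&(Z<100)); print('z',np.percentile(Z[m&(n>14)&(n<26)],[10,50,90]))
m=cv2.morphologyEx(m.astype(np.uint8),cv2.MORPH_OPEN,np.ones((3,3)))
w=np.array([ray(f,u,v,68) for u,v in edge(m)]); c,r=circfit(w)
for i in range(6):
    k=abs(np.hypot(*(w[:,:2]-c).T)-r)<1; c,r=circfit(w[k])
print('roller',c,r,k.mean())
E
```

```text
z [67.74425276 68.64220282 69.51718844]
roller [572.2599429   50.80813367] 27.733829140729306 0.9591836734693877
```

jog_arm(moves=[1,-5,0,0,0,-5,2,-10,2,0,0,-10,3,-15,4,0,0,-15,4,-20,6,0,0,-19.3,4.64,-22.5,8,0,0,-19.3,4.64,-22.53,11,0,0,-19.3,4.64,-22.53,14,0,0,-19.3,4.64,-22.53,16,0,0,-19.3,4.64,-22.53,17,0,0,-19.3,4.64,-22.53,17,0,0,-19.3], gripper=0.5)

```text
t: 12.5
ee_pos: [475.4, -157.3, 17.9]
tcp_rot: [180.0, -0.2, -173.9]
ft_force: [-0.0, -0.5, 0.6]
width: 42.7
```

```bash
python3 - <<'E'
from h import *
import pickle
s=get_state(); print(s['t'],s['ee_pos'],s['tcp_rot'],s['ft_force'],s['width'])
E
```

```text
12.5 [ 475.42305916 -157.34984624   17.85268283] [ 1.79963956e+02 -1.79035804e-01 -1.73908199e+02] [-0.04830886 -0.46869295  0.55199195] 42.67548803391271
```

jog_arm(moves=[-0.22,0,0.6,0,0,0,-0.22,0,1.1,0,0,0,-0.22,0,1.5,0,0,0,-0.22,0,1.6,0,0,0,-0.22,0,1.6,0,0,0])

```text
t: 13.0
ee_pos: [478.8, -157.3, 3.4]
tcp_rot: [-180.0, 0.0, -173.9]
ft_force: [-0.7, -0.7, -0.1]
width: 42.7
```

jog_arm(moves=[0,0,0,0,0,0,0,0,0,0,0,0,0,0,0,0,0,0,0,0,0,0,0,0,0,0,0,0,0,0], gripper=0, newtons=80)

```text
t: 13.5
ee_pos: [479.0, -157.3, 4.0]
tcp_rot: [180.0, 0.0, -173.9]
ft_force: [-3.7, 1.2, 12.9]
width: 17.8
```

jog_arm(moves=[0,0,-1,0,0,0,0,0,-4,0,0,0,0,0,-8,0,0,0,0,0,-11,0,0,0,0,0,-11,0,0,0,0,0,-11,0,0,0])

```text
t: 14.1
ee_pos: [479.2, -157.1, 114.2]
tcp_rot: [-180.0, 0.1, -173.9]
ft_force: [-0.2, -0.4, -1.4]
width: 17.6
```

```bash
python3 - <<'E'
from h import *
import pickle
s=get_state(); print(s['t'],s['ee_pos'],s['tcp_rot'],s['ft_force'],s['width'])
f=grab_frame('wrist'); pickle.dump(f,open('w5.pkl','wb')); im=f['frame']; save('w5.png',im)
E
```

```text
14.1 [ 479.18550034 -157.13198911  114.23830524] [-1.79987336e+02  1.02189963e-01 -1.73883916e+02] [-0.23751317 -0.41651338 -1.37079619] 17.5764302591988
```

View pics/w5.png

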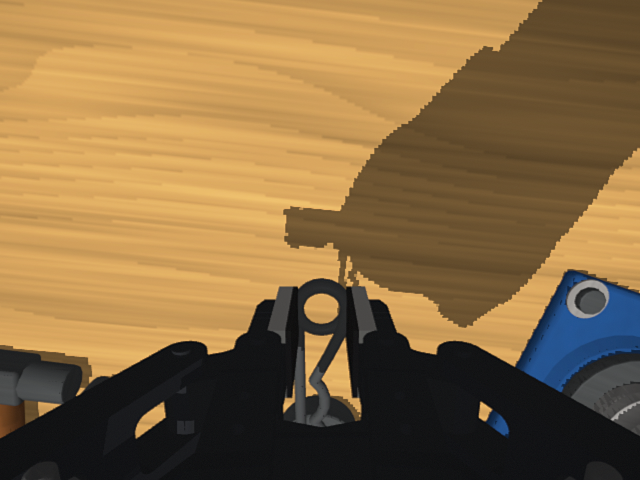

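The clip is held between the pads. Its coil is at (323,306), near the camera-side edge, and the straight leg runs from (298,340) to (301,420).

```bash
cat > meas.py <<'E'
from h import *
def held(f,s,v0=345,v1=418,u0=288,u1=312):
    P=cloud(f); e=s['ee_pos']; T=rot(s['tcp_rot'])
    L=(P-e)@T   # tool frame
    m=np.zeros((480,640),bool); m[v0:v1,u0:u1]=1; m&=(abs(L[...,2]+2)<14)
    return P,L,m
if __name__=='__main__':
    import pickle
    f=pickle.load(open('w5.pkl','rb')); s=dict(ee_pos=np.array([479.19,-157.13,114.24]),tcp_rot=[-179.99,.1,-173.88])
    P,L,m=held(f,s)
    for v in range(345,420,8):
        k=m[v]; 
        if k.sum(): print(v,np.flatnonzero(k)[[0,-1]],L[v][k].mean(0).round(2),L[v][k].min(0).round(2))
    c=np.zeros_like(m); c[272:342,293:352]=1; c&=abs(L[...,2]+2)<12
    q=L[c]; print(len(q),np.percentile(q,[1,5,50,95,99],axis=0).round(1))
    for u,v in((323,283),(323,330),(303,306),(343,306)): print(u,v,L[v,u].round(1))
E
python3 meas.py
```

```text
345 [296 304] [-12.68  -8.    -3.06] [-14.72  -8.95 -14.3 ]
353 [296 304] [-16.75  -8.12  -1.92] [-18.3   -9.38 -15.34]
361 [296 304] [-21.1   -8.27  -0.49] [-21.88  -9.8   -1.41]
369 [295 304] [-24.79  -8.53  -0.25] [-25.42 -10.37  -1.67]
377 [294 311] [-28.5   -7.86  -0.05] [-29.33 -10.77  -1.14]
385 [294 311] [-32.1   -8.29  -0.1 ] [-33.64 -10.91  -1.88]
393 [295 305] [-35.94  -8.5    0.13] [-36.74 -10.59  -0.65]
401 [295 305] [-39.61  -8.55   0.07] [-40.36 -10.57  -1.16]
409 [295 305] [-43.14  -8.58  -0.23] [-44.91 -10.7   -1.68]
417 [295 311] [-47.17  -8.     0.05] [-48.3  -10.8   -0.97]
2139 [[-11.5  -9.3 -13.3]
 [ -9.1  -8.7 -10.2]
 [  2.8   0.6  -3.9]
 [ 12.2   8.9  -0.1]
 [ 12.8   9.8   0.8]]
323 283 [12.5  0.6 -3.5]
323 330 [-6.1  0.7 -3.7]
303 306 [ 3.4 -6.7 -3.2]
343 306 [ 4.2  7.9 -4.8]
```

jog_arm(moves=[-0.6,4,0,0,0,3,-1.2,8,0,0,0,6,-1.8,12,0,0,0,10,-2.4,16,0,0,0,14,-3,20,0,0,0,18,-3.29,23.36,1,0,0,19.2,-3.29,23.36,2,0,0,19.2,-3.29,23.36,3,0,0,19.2,-3.29,23.36,3.18,0,0,19.2,-3.29,23.36,3.18,0,0,19.2,-3.29,23.36,3.18,0,0,19.2])

```text
t: 15.25
ee_pos: [486.9, 77.6, 81.7]
tcp_rot: [-180.0, 0.0, 166.8]
ft_force: [0.4, -0.3, -0.4]
width: 17.5
```

```bash
python3 - <<'E'
from h import *
import pickle
s=get_state(); print(s['t'],s['ee_pos'],s['tcp_rot'],s['ft_force'],s['width'])
f=grab_frame('wrist'); pickle.dump((f,s),open('w6.pkl','wb')); im=f['frame']; save('w6.png',im)
E
```

```text
15.25 [486.90002706  77.57863948  81.69340503] [-1.79988808e+02  9.91458521e-03  1.66816621e+02] [ 0.37866994 -0.30103376 -0.36250758] 17.459077355717806
```

View pics/w6.png

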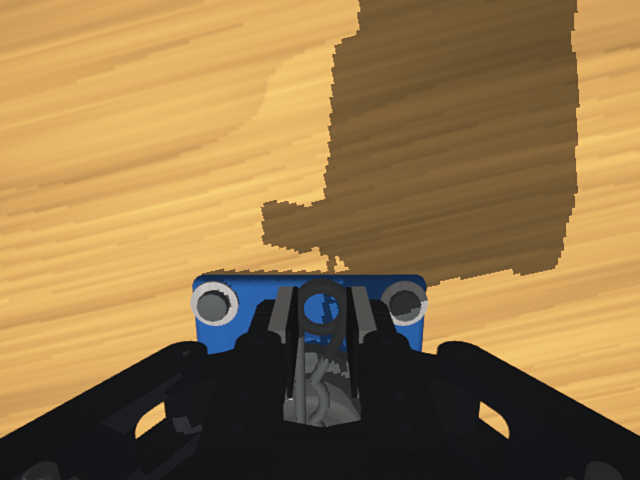

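jog_arm(moves=[-0.4,0.11,-0.07,0,0,0,-0.8,0.11,-0.07,0,0,0,-1.2,0.11,-0.07,0,0,0,-1.3,0.11,-0.07,0,0,0,-1.3,0.11,-0.07,0,0,0])

```text
t: 15.8
ee_pos: [499.8, 76.5, 82.2]
tcp_rot: [-180.0, 0.0, 166.9]
ft_force: [-0.8, -0.6, -1.5]
width: 17.6
```

jog_arm(moves=[-0.15,-0.06,-0.02,0,0,0,-0.3,-0.06,-0.02,0,0,0,-0.45,-0.06,-0.02,0,0,0,-0.6,-0.06,-0.02,0,0,0,-0.65,-0.06,-0.02,0,0,0])

```text
t: 16.3
ee_pos: [506.0, 74.5, 82.4]
tcp_rot: [-180.0, 0.0, 166.9]
ft_force: [-0.6, -0.7, -0.4]
width: 17.6
```

jog_arm(moves=[-0.1,0,0,0,0,0,-0.2,0,0,0,0,0,-0.3,0,0,0,0,0,-0.4,0,0,0,0,0,-0.4,0,0,0,0,0])

```text
t: 16.8
ee_pos: [509.8, 73.6, 82.4]
tcp_rot: [-180.0, 0.0, 166.9]
ft_force: [0.0, 0.4, 0.1]
width: 17.3
```

jog_arm(moves=[-0.1,0,0,0,0,0,-0.2,0,0,0,0,0,-0.3,0,0,0,0,0,-0.4,0,0,0,0,0,-0.5,0,0,0,0,0,-0.6,0,0,0,0,0,-0.6,0,0,0,0,0])

```text
t: 17.5
ee_pos: [515.7, 72.6, 82.4]
tcp_rot: [180.0, 0.0, 166.9]
ft_force: [-1.6, 4.6, -0.3]
width: 17.6
```

jog_arm(moves=[0,0.04,0,0,0,0,-0.1,0.04,0,0,0,0,-0.2,0.04,0,0,0,0,-0.3,0.04,0,0,0,0,-0.4,0.04,0,0,0,0,-0.4,0.04,0,0,0,0])

```text
t: 18.1
ee_pos: [519.0, 72.1, 82.2]
tcp_rot: [-180.0, -0.1, 166.9]
ft_force: [-4.0, 5.6, -0.5]
width: 17.8
```

jog_arm(moves=[-0.1,0.03,0,0,0,0,-0.2,0.03,0,0,0,0,-0.3,0.03,0,0,0,0,-0.3,0.03,0,0,0,0])

```text
t: 18.5
ee_pos: [522.2, 71.5, 82.2]
tcp_rot: [-180.0, -0.1, 166.9]
ft_force: [-3.3, 3.7, -0.1]
width: 18.0
```

jog_arm(moves=[-0.1,0.02,0,0,0,0,-0.2,0.02,0,0,0,0,-0.3,0.02,0,0,0,0,-0.4,0.02,0,0,0,0,-0.4,0.02,0,0,0,0])

```text
t: 19.0
ee_pos: [527.3, 70.4, 82.7]
tcp_rot: [180.0, 0.1, 166.9]
ft_force: [3.2, 0.3, -0.0]
width: 17.5
```

jog_arm(moves=[-0.1,0,0,0,0,0,-0.2,0,0,0,0,0,-0.3,0,0,0,0,0,-0.4,0,0,0,0,0,-0.5,0,0,0,0,0,-0.6,0,0,0,0,0,-0.6,0,0,0,0,0])

```text
t: 19.7
ee_pos: [532.7, 69.2, 82.5]
tcp_rot: [-180.0, 0.0, 166.9]
ft_force: [3.8, -0.1, 0.2]
width: 17.6
```

jog_arm(moves=[-0.1,0,0,0,0,0,-0.2,0,0,0,0,0,-0.25,0,0,0,0,0,-0.25,0,0,0,0,0])

```text
t: 20.1
ee_pos: [534.2, 68.9, 82.2]
tcp_rot: [-180.0, -0.1, 166.9]
ft_force: [-4.3, 2.5, -0.1]
width: 17.4
```

jog_arm(moves=[0.06,0,0,0,0,0,0.06,0,0,0,0,0,0.06,0,0,0,0,0,0.06,0,0,0,0,0,0.06,0,-1,0,0,0,0.06,0,-4,0,0,0,0.06,0,-9,0,0,0,0.06,0,-14,0,0,0,0.06,0,-14,0,0,0], gripper=0.6)

```text
t: 21.0
ee_pos: [536.8, 68.9, 229.2]
tcp_rot: [179.7, 0.5, 166.9]
ft_force: [0.8, 0.4, -1.0]
width: 51.4
```

```bash
python3 - <<'E'
from h import *
import pickle
s=get_state(); print(s['t'],s['ee_pos'],s['tcp_rot'],s['ft_force'],s['width'])
f=grab_frame('wrist'); pickle.dump((f,s),open('w7.pkl','wb'))
u,v=map(int,proj(f,(555,55,80))); print(u,v)
a,b=max(0,v-120),max(0,u-160)
save('w7.png',cv2.resize(f['frame'][a:a+240,b:b+320],(800,600),interpolation=cv2.INTER_CUBIC)); print(a,b)
E
```

```text
21.0 [536.81606379  68.85640978 229.16732688] [179.73222666   0.46363954 166.86125869] [ 0.81738107  0.40002496 -1.04284189] 51.36505038294001
308 247
127 148
```

View pics/w7.png

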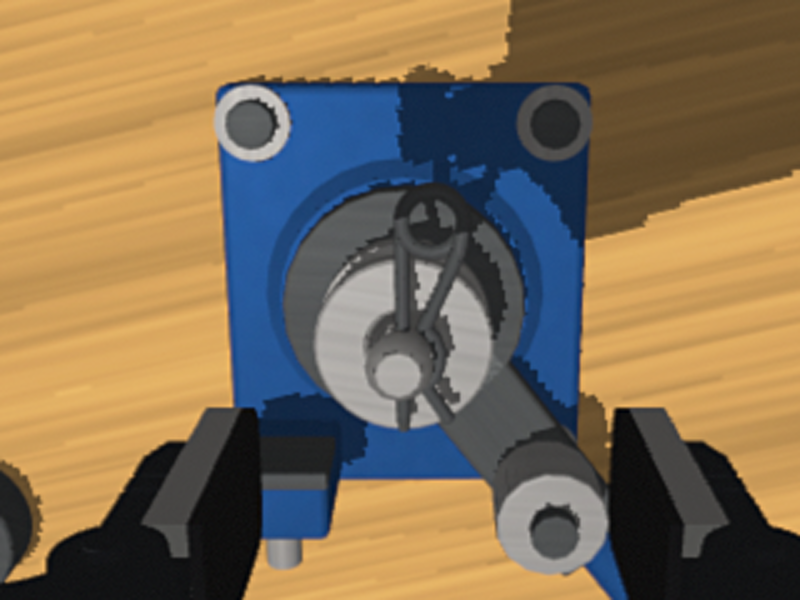

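The picture shows the straight leg through the pin, with its end sticking out at (403,425). The bowed leg is round the pin's other side and the coil is at (431,217). I'll check the distances and then hand in.

```bash
python3 - <<'E'
from h import *
import pickle
f,s=pickle.load(open('w7.pkl','rb')); g=lambda u,v,z: ray(f,u/2.5+148,v/2.5+127,z)[:2]
th=np.radians(-13.1); B=np.array([[np.cos(th),np.sin(th)],[-np.sin(th),np.cos(th)]])
p=g(399,372,94.7); print('pin',p,'coil',B@(g(431,217,86)-p),'leg end',B@(g(403,428,80.7)-p),'leg near',B@(g(403,320,81.7)-p))
P=cloud(f);n=np.hypot(*(P[...,:2]-p).T).T; m=(n>16)&(n<26)&(P[...,2]>60)&(P[...,2]<75); print('roller top',np.median(P[m][:,2]))
f2=grab_frame('top'); s=get_state(); print(s['ft_force'],s['qvel'].round(2))
E
```

```text
pin [571.12809822  50.85530535] coil [-43.38992225   9.19445668] leg end [23.59134227  0.58915618] leg near [-11.38747233   0.90391565]
roller top 68.6758089809295
[ 0.23004273 -0.05703027 -0.53164813] [ 0.43  2.25 -0.73  1.86 -0.45 -0.95  0.29]
```

```bash
python3 -c "
from rig import finish_job,get_state; print(get_state()['t']); print(finish_job())"
```

```text
21.1
the job is handed in; nothing more can be done
None
```

The grooved roller is on the centre pin, down on its seat, and the R-clip is through the cross hole and snapped over the pin. I handed the job in at about 21 s. `finish_job` gives no verdict, so I have only my own checks to go on.

**Roller:** its top reads 68.7 mm above the bench against a nominal 68. Its centre was within about 1 mm of the pin's axis, and I pressed it onto the seat with about 13 N.

**Clip:** I touched the pin's top at 94.7 mm, which puts the hole at about 80.7 mm, and the leg went in at the first try.
- **Force:** the wrist readings peaked at about 7 N as the bowed leg rode over the pin. They then reversed as the clip drew itself in and stiffened again just past home.
- **Position:** in the last picture the leg's end is 23.6 mm beyond the pin's axis (24 nominal). The coil is 43.4 mm behind it (42 nominal). That puts the clip within about 1.5 mm of home.
- **Bowed leg:** it sits round the pin in the picture. I could not read its opening angle directly.

**Disagreements:**
- When I gripped the clip, the finger opening read about 17.6 mm on a 22.5 mm coil, but it held without slipping.
- The force reading also rose by about 13 N upwards as the fingers closed on the roller and on the clip. I did not find the cause.

The gripper was clear, about 150 mm above the clip, when I handed in. The plain roller and tools were never approached; I did not measure their positions again at the end.

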